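Seat the large atom sphere in the sprung three-point nest

TASK

Take the largest of the four cream spheres out of its tray, lay it gently on the two rails of the hexagonal walnut nest in front of the sprung roller and let go of it. Then nudge it along the rails, under the roller, until it is fully home against the stop pin and rests on both rails and the pin by itself. Feel for the pin: the stop head is only friction-clamped and must stay at its setting; leave everything else where it is.

Things in the scene. Friction and masses are not known exactly. Their poses are not given: they have to be found in the camera images.
- ball_center (a point): centre of the large cream sphere, 48 mm across, about 50 to 100 g, hard, polished and slippery (friction about 0.25), rolls easily. It starts in one of the four dimples of the tray, its centre 35 mm above the desk
- small1_center (a point): centre of one of the three smaller cream spheres, 36 mm across, resting in the other dimples of the tray; not part of the job
- small2_center (a point): centre of one of the three smaller cream spheres, 36 mm across, resting in the other dimples of the tray; not part of the job
- small3_center (a point): centre of one of the three smaller cream spheres, 36 mm across, resting in the other dimples of the tray; not part of the job
- tray: square cherry wood tray, 170 x 170 x 14 mm, fixed to the desk, with four 22 mm dimples at 45 mm either way from its middle along its x and y axes (90 mm apart), one sphere in each; origin under its centre
- nest: the nest: hexagonal walnut base, 210 mm across flats, 24 mm thick, fixed to the desk; origin under its centre; its x axis is the way in, along which the sphere is pushed, z up. Two steel rods (rails), 8 mm thick, lie on it along x at y = -15 and +15 mm, from x = -88 to +30 mm, tops 32 mm above the desk; a tie rod across their front end (x = -84 mm, top 31 mm) keeps the sphere on
- lay (a point): where the sphere's centre lies when it is laid on the rails in front of the roller: x = -50 mm, y = 0, 52 mm above the desk in the nest's frame, with the nest's axes; anywhere up to 15 mm before or beyond it along x will do. The whole way along the rails the sphere's centre is 52 mm above the desk
- seat_mid (a point): fixed point of the nest at x = +11 mm, y = 0, 52 mm above the desk: the middle of where the seated sphere's centre can be. Pin and roller sit together on a brass head (52 mm wide, up to 91 mm above the desk) friction-clamped at a setting that is not measured: the true seat is up to 14 mm before or beyond this point along x. A push above 13 N shifts the head
- rail_end (a point): far end of the rails, x = +30 mm, y = 0, 52 mm above the desk. Beyond it the head's round-ended steel stop pin, 10 mm thick, points to -x at this height. A spring arm hinged on the head holds a black 10 mm roller over the rails, its underside 71 mm above the desk: the sphere meets it 18 mm before its seat, lifts it (a push of 2 to 6 N), and passes under its crest 2 mm before the pin, where the resistance rises steeply
- magnifier: chrome magnifier: 62 mm lens tilted on a short stem over a 68 mm round foot, 125 mm high; origin under its foot; bystander
- teacup: blue handleless tea cup, 72 mm across, 82 mm high; origin under its foot; bystander
- quartz: clear six-sided quartz point, 32 mm across, 60 mm high; origin under it; bystander
- caliper: steel vernier caliper lying flat, 175 mm long; origin under the middle of its beam; bystander
- eraser: white eraser block 45 x 20 x 12 mm; origin under its centre; bystander
- pegs: three grey bond pegs 45 mm long held by a paper band, lying flat; origin under its centre; bystander
Not all that is in view belongs to the job. Leave any black or turquoise look-alike of the part that bears ball_center alone.

How it is judged:
On the way:
1. the large sphere lies on both rails in front of the roller, let go (contact force between ball and nest_c0 above 0.03 N and contact force between ball and nest_c1 above 0.03 N and x of ball_center in the frame of nest below -0.018 m and not (contact force between the fingers and ball above 0.02 N)), for 0.2 s.
At the end, for the whole second after the job is handed in: the large sphere is at rest, untouched, in three-point contact: it bears on both rails and on the stop pin with at least 0.1 N each, held under the roller; the stop head is within 1.5 mm of its setting, the small spheres within 12 mm and the other bystanders within 20 mm of where they were (contact force between ball and nest_c0 above 0.1 N and contact force between ball and nest_c1 above 0.1 N and contact force between ball and head_c0 above 0.1 N and x of ball_center in the frame of nest above -0.006 m and linear speed of ball below 0.01 m/s and distance of head_c0 from where it was at the start of the episode below 0.0015 m and distance of each of small1_center, small2_center, small3_center from where it was at the start of the episode below 0.012 m and distance of each of magnifier, teacup, quartz, caliper, eraser, pegs from where it was at the start of the episode below 0.02 m).
It fails at once if the stop head is shifted more than 1.5 mm from its setting (distance of head_c0 from where it was at the start of the episode above 0.0015 m).
It fails at once if the large sphere is dropped or pressed on a rail with more than 20 N (contact force between ball and nest_c0 above 20 N or contact force between ball and nest_c1 above 20 N).
It fails at once if a small sphere is moved more than 12 mm (distance of any of small1_center, small2_center, small3_center from where it was at the start of the episode above 0.012 m).
It fails at once if a bystander is moved more than 20 mm (distance of any of magnifier, teacup, quartz, caliper, eraser, pegs from where it was at the start of the episode above 0.02 m).
It also fails if it takes over 58 s, if anything falls off the work surface, if the arm or the gripper's body presses on something with over 40 N, if the wrist force passes 120 N, or if a joint passes its speed limit or range.

ROBOT

A 7-joint arm with a two-finger parallel gripper is mounted at the origin on the work surface. World frame = base frame: x ahead of the robot, y to its left, z up, the work surface at z = 0. Lengths are in m, angles in rad, forces in N, time in s.
With the tool pointing down it reaches from about 0.35 to 0.9 m from the base axis. Payload 8.1 kg.
Tool frame: the origin (TCP) lies midway between the tips of the shut fingers; the grasp point (between the pads) lies 19 mm behind it; z points along the fingers, y is the line along which they close (so a half turn about z gives the same grasp; the last joint's range is limited). The gripper opens to 92 mm and grips with 3 to 60 N. Pads are 19 mm wide; open, the fingers measure 130 mm over their backs; the gripper's body (75 mm by 190 mm) begins 47 mm behind the grasp point.
Start: joints at [-1.287, 0.434, 0.025, 1.573, -0.012, 1.134, -0.075], TCP at [0.236, 0.579, 0.227] pointing down, gripper open.
Joint ranges: [-2.62, 2.62], [-0.44, 2.09], [-1.27, 1.32], [0.08, 2.57], [-1.32, 4.46], [0.12, 2], [-2.74, 2.74]. Speed limits (rad/s): [2.22, 2.22, 3.01, 3.01, 3.14, 3.14, 3.14].

INTERFACE

Orientations are given as a rotation vector (axis times angle).
In Python, from cell import arm gives the robot as it stands.
- The arm moves only by the tool arm_command, never from a script. Its arguments are lists of equal length, an entry for each row: "dp": the shift along the tool's x, y, z in units of 25 mm (1.0 is 25 mm), a list of three; "angular": the turn, a rotation vector about the tool's x, y, z in units of 0.15 rad (1.0 is 0.15 rad), a list of three; "claw": the opening, from 0 (shut) to 1 (fully open). In form: {"dp": [[x, y, z], ...], "angular": [[rx, ry, rz], ...], "claw": [claw, ...]}. A call has 1 to 10 rows; each row shifts and turns the commanded pose from where the row before left it, along the tool's axes as they then stand; what a row does not reach is not made up. A row lasts 1/10 s, in which the tool goes at most 50 mm and 8.59 degrees, less where a joint would pass 70% of its speed; a pose out of reach is approached as far as the arm can. A call with a number of a shift or a turn outside -1 to 1 is refused whole. A call with a gripper value outside its range is refused whole. The fingers move at their own pace and stop on an object; "force" is the grip in N (left out, the last holds). Time passes only in rows, so rows that do not move let the fingers close. It gives the time, the measured TCP pose, the force, the opening and the grip force at its end, in the units of the state.
- arm.observe(): the state, without advancing time (a new reading comes with each control period).
- arm.get_image(name): name is "scene" or "top" or "wrist"; returns a dict with "frame" (420x560x3 uint8, red, green, blue), "z_map" (420x560 float32, m along the optical axis (not along the pixel's ray), 0 where there is no reading), "K" (3x3 intrinsics, pixels), "R" (3x3) and "t" (3): a world point X has camera coordinates R X + t. Camera axes: x right, y down, z forward; pixel columns grow to the right and rows downward; lengths in m; the calibration is good to about 2 mm. The wrist camera is an equidistant fisheye: a pixel r from the principal point sees the ray r / f radians off the axis. A picture is of the moment at which its call begins.
- arm.sign_off(): hands the job in; it is judged then, once.
The state is a dict: "clock": time; "joints": joint angles; "dq": joint speeds; "joint_efforts": joint torques, N m; "position": TCP position; "ee_rot": TCP orientation; "force": force on the tool from outside, world axes, zero at the start; "ft_torque": the same for the moment, N m; "width": opening from 0.0 (shut) to 1.0 (fully open); "gripper_force": force on a finger pad.
Only numpy, scipy, OpenCV 4.12 (cv2) and the standard library are available. Lean on these libraries where they do the work, as an engineer would, in place of code of your own. Each camera call takes 0.05 s, during which the arm holds its last target. There are 200 camera calls.

## Working session

There is one attempt and no reset: what is moved stays moved. The work goes in short steps, Python scripts to look and compute and a tool call to move; the robot and the scene stay as the last step left them, time stands still between calls to the robot, and variables do not carry over. Pictures are saved under pics/ and viewed, at most 10 in all, crops included, and the job is handed in when it is done.

Besides the shell and the picture viewer there is one more tool, called after ">>>" by a JSON object that holds its "method" and its "body", one argument or row to a line. arm_command: Moves the arm, as the interface text tells. Its arguments: {"type":"object","properties":{"dp":{"type":"array","items":{"type":"array","items":{"type":"number"}}},"angular":{"type":"array","items":{"type":"array","items":{"type":"number"}}},"claw":{"type":"array","items":{"type":"number"}},"force":{"type":"number"}},"required":["dp","angular","claw"]}

```bash
mkdir -p pics; cat > h.py <<'E'
import numpy as np, cv2
from cell import arm
from scipy.spatial.transform import Rotation as Ro
def pts(im):
    K,R,t=map(np.array,(im['K'],im['R'],im['t'])); z=im['z_map']; v,u=np.indices(z.shape)
    c=np.stack([(u-K[0,2])/K[0,0]*z,(v-K[1,2])/K[1,1]*z,z],-1)
    return (c-t)@R
def save(n,im): cv2.imwrite(f'pics/{n}.png',im['frame'][...,::-1])
E
python3 - <<'E'
from h import *
for n in('top','scene'):
    im=arm.get_image(n); save(n+'1',im); np.savez(n+'1.npz',**im); print(im['K'],im['R'],im['t'])
print(arm.observe())
E
```

```text
[[446.90616877   0.         283.06208507]
 [  0.         446.90616877 211.86470862]
 [  0.           0.           1.        ]] [[ 1.63866730e-02 -9.99865365e-01 -8.53579522e-04]
 [-9.76192160e-01 -1.58140158e-02 -2.16330264e-01]
 [ 2.16287640e-01  4.37819095e-03 -9.76319870e-01]] [0.07517485 0.57802062 1.10433156]
[[543.97855155   0.         274.19120531]
 [  0.         543.97855155 210.74191355]
 [  0.           0.           1.        ]] [[ 0.65422776  0.75628617 -0.00415524]
 [ 0.62144562 -0.54069857 -0.56696595]
 [-0.43103524  0.36834261 -0.82373075]] [-0.44649209 -0.2772328   1.38875667]
{'clock': 0.1, 'joints': array([-1.28659585,  0.43520196,  0.02496768,  1.57400863, -0.01160633,
        1.13397641, -0.07511521]), 'dq': array([-0.00146094, -0.00269025, -0.0007598 , -0.00261591, -0.00130389,
        0.00196562,  0.00076163]), 'joint_efforts': array([ 2.76131192e-03, -6.69120383e+01,  9.87474471e-01, -3.15144324e+01,
       -6.06658682e-02,  3.74746229e-02,  7.03203614e-05]), 'position': array([0.23563899, 0.57838564, 0.22599216]), 'ee_rot': array([-6.03900549e-01, -3.08284416e+00,  2.26337543e-03]), 'force': array([ 0.75549659, -0.34924536, -0.273651  ]), 'ft_torque': array([ 0.04717512,  0.02322519, -0.01420772]), 'gripper_force': 0.0, 'width': 1.0043829797078192}
```

View pics/top1.png

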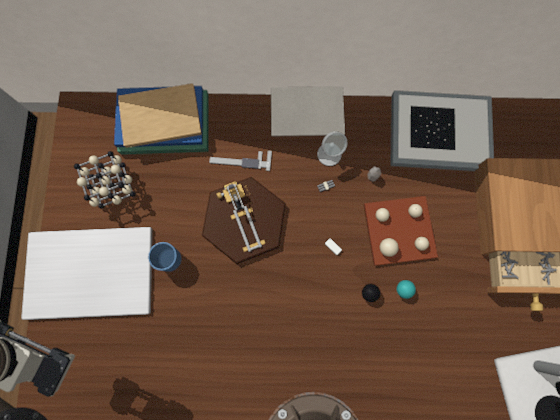

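View pics/scene1.png

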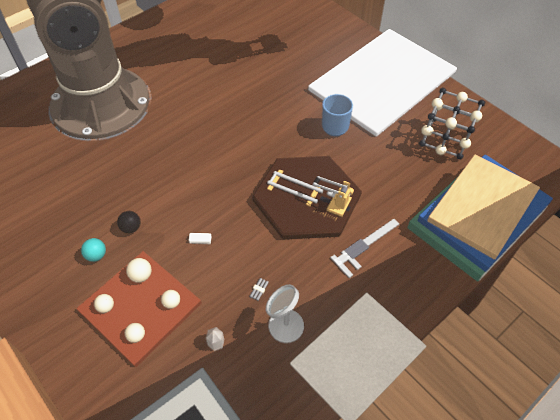

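The top view shows the large ball at (389,247), small spheres at (383,214), (415,211) and (422,244), the nest at (245,220) with its front tie rod near (255,247), and the brass head near (235,192). The scene view agrees: ball (139,270), head (342,198).

```bash
python3 - <<'E'
from h import *
for n,ub,nb in(('top',(360,190,440,270),(195,170,295,270)),('scene',(75,245,205,365),(245,145,370,245))):
    im=dict(np.load(n+'1.npz')); P=pts(im); f=im['frame'].astype(int); hsv=cv2.cvtColor(im['frame'],cv2.COLOR_RGB2HSV)
    m=((hsv[...,1]<120)&(hsv[...,2]>100)); k=np.zeros_like(m); k[ub[1]:ub[3],ub[0]:ub[2]]=1; m&=k&(P[...,2]>.018)
    N,L,S,C=cv2.connectedComponentsWithStats(m.astype('uint8'))
    for i in range(1,N):
        if S[i,4]<30: continue
        Q=P[L==i]; Q=Q[Q[:,2]>.022]
        A=np.c_[2*Q,np.ones(len(Q))]; s=np.linalg.lstsq(A,(Q**2).sum(1),rcond=None)[0]
        print(n,'ball',C[i].round(1),S[i,4],s[:3].round(4),'r',np.sqrt(s[3]+s[:3]@s[:3]).round(4))
    k[:]=0;k[nb[1]:nb[3],nb[0]:nb[2]]=1
    # base top surface
    b=k&(abs(P[...,2]-.024)<.004)
    c=cv2.convexHull(P[b][:,:2].astype('float32'))[:,0]; (cx,cy),r=cv2.minEnclosingCircle(c); print('hex',cx,cy,r)
    g=k&(hsv[...,1]<60)&(hsv[...,2]>110)&(P[...,2]>.026)&(P[...,2]<.036)
    print('rail px',g.sum()); Q=P[g]; v=cv2.fitLine(Q[:,:2].astype('float32'),cv2.DIST_HUBER,0,.01,.01).ravel(); print(v,np.degrees(np.arctan2(v[1],v[0])))
    h=k&(P[...,2]>.06); print('head',P[h].mean(0),P[h].min(0),P[h].max(0))
    ap=cv2.approxPolyDP(c[:,None],.012,True)[:,0]; print(ap.round(3).tolist())
    x0,y0,x1,y1=nb; cv2.imwrite(f'pics/{n}n.png',cv2.resize(im['frame'][y0:y1,x0:x1,::-1],None,fx=4,fy=4,interpolation=cv2.INTER_CUBIC))
E
```

```text
top ball [415.3 209.9] 143 [ 0.5953 -0.2712  0.0302] r 0.016
top ball [382.5 214. ] 141 [ 0.4599 -0.0563  0.6229] r 0.609
top ball [421.7 242.8] 149 [ 0.5062 -0.2839  0.0302] r 0.0164
top ball [388.9 246.6] 267 [ 0.406  -0.0454  0.6192] r 0.5939
hex 0.5662053823471069 0.19034244120121002 0.11929792910814285
rail px 244
[0.82430196 0.56615037 0.54232174 0.18419394] 34.482212
head [0.57257958 0.19096975 0.26531014] [0.32417406 0.07947058 0.06023248] [0.65296809 0.23668785 1.20328837]
[[0.6830000281333923, 0.1720000058412552], [0.625, 0.2879999876022339], [0.5220000147819519, 0.3009999990463257], [0.4480000138282776, 0.2070000022649765], [0.49799999594688416, 0.09399999678134918], [0.6110000014305115, 0.07999999821186066]]
scene ball [138.7 269.6] 474 [ 0.7825 -0.262   0.509 ] r 0.5412
scene ball [170.4 298.5] 275 [ 0.5873 -0.1807  0.0302] r 0.0165
scene ball [103.7 302.8] 289 [ 0.793  -0.3099  0.5078] r 0.5457
scene ball [134.5 332. ] 306 [ 0.5999 -0.2696  0.0305] r 0.0164
hex 0.570671021938324 0.19108946621418 0.12032318860292435
rail px 385
[0.98053116 0.19636372 0.5471254  0.17852613] 11.324398
head [0.6794736  0.1521986  0.18420253] [ 0.58016796 -0.32376184  0.06050687] [1.06299569 0.23982554 0.98492473]
[[0.6899999976158142, 0.17599999904632568], [0.6430000066757202, 0.28700000047683716], [0.5260000228881836, 0.30300000309944153], [0.4519999921321869, 0.20800000429153442], [0.5, 0.09399999678134918], [0.6150000095367432, 0.07999999821186066]]
```

View pics/topn.png

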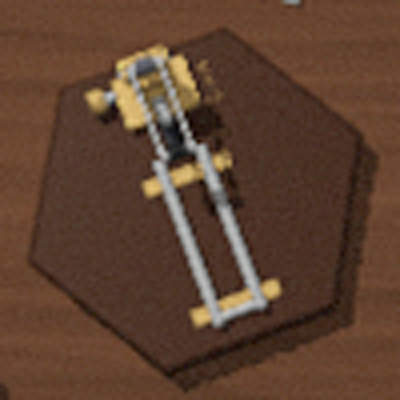

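The crop shows rail tops running from about (240,308) at the front to (181,158), roughly 21° from world x. The roller sits at about (178,150), and the head above it.

```bash
cat >> h.py <<'E'
def cast(im,u,v,h):
    K,R,t=map(np.array,(im['K'],im['R'],im['t'])); d=R.T@np.linalg.solve(K,[u,v,1.]); o=-R.T@t
    return o+d*(h-o[2])/d[2]
def go(x,y,z,yaw):  # TCP target, tool y-axis heading (deg) -> moves in units
    s=arm.observe(); M=Ro.from_rotvec(s['ee_rot']).as_matrix()
    ya=np.radians(yaw); Y=np.array([np.cos(ya),np.sin(ya),0])
    if Y@M[:,1]<0: Y=-Y
    Z=np.array([0,0,-1.]); T=np.c_[np.cross(Y,Z),Y,Z]
    dp=M.T@(np.array([x,y,z])-s['position'])/.025; a=Ro.from_matrix(M.T@T).as_rotvec()/.15
    dt=T.T@(np.array([x,y,z])-s['position'])/.025
    print('dp now',dp.round(2),'dp after turn',dt.round(2),'ang',a.round(3),'t',s['clock'],s['position'].round(4),'yaw',np.degrees(np.arctan2(M[1,1],M[0,1])).round(2))
E
python3 - <<'E'
from h import *
T=dict(np.load('top1.npz'));S=dict(np.load('scene1.npz'))
for a,b in(((388.9,246.6),(138.7,269.6)),): print('ball',cast(T,*a,.037),cast(S,*b,.037))
f=lambda u,v:(195+u/4-.375,170+v/4-.375)
p=cast(T,*f(240,306),.03);q=cast(T,*f(181,158),.03); print(p,q,q-p,np.degrees(np.arctan2(*(q-p)[1::-1])))
a=np.radians(21);o=p+np.array([np.cos(a),np.sin(a),0])*.084; print('nest from tie rod',o)
go(.454,-.19,.11,111)
print(arm.observe()['joints'])
E
```

```text
ball [ 0.49359255 -0.19485217  0.037     ] [ 0.49818454 -0.1935164   0.037     ]
[0.49010078 0.15839687 0.03      ] [0.58976881 0.20114001 0.03      ] [0.09966803 0.04274314 0.        ] 23.212319375569297
nest from tie rod [0.56852154 0.18849977 0.03      ]
dp now [-19.68 -25.16   4.68] dp after turn [  2.86 -31.82   4.64] ang [-9.000e-03 -3.000e-03 -5.023e+00] t 0.1 [0.2356 0.5784 0.226 ] yaw 67.83
[-1.28659585  0.43520196  0.02496768  1.57400863 -0.01160633  1.13397641
 -0.07511521]
```

```bash
python3 - <<'E'
from h import *
go(.495,-.194,.15,67.8)
E
```

```text
dp now [-21.26 -24.69   3.08] dp after turn [-21.28 -24.69   3.04] ang [-0.01   0.001  0.004] t 0.1 [0.2356 0.5784 0.226 ] yaw 67.83
```

>>> {"method": "arm_command", "body": {
  "dp": [
    [-0.85, -0.988, 0.12],
    [-0.85, -0.988, 0.12],
    [-0.85, -0.988, 0.12],
    [-0.85, -0.988, 0.12],
    [-0.85, -0.988, 0.12],
    [-0.85, -0.988, 0.12],
    [-0.85, -0.988, 0.12],
    [-0.85, -0.988, 0.12],
    [-0.85, -0.988, 0.12],
    [-0.85, -0.988, 0.12]
  ],
  "angular": [
    [0, 0, 0],
    [0, 0, 0],
    [0, 0, 0],
    [0, 0, 0],
    [0, 0, 0],
    [0, 0, 0],
    [0, 0, 0],
    [0, 0, 0],
    [0, 0, 0],
    [0, 0, 0]
  ],
  "claw": [0.8, 0.8, 0.8, 0.8, 0.8, 0.8, 0.8, 0.8, 0.8, 0.8]
}}

```text
clock: 1.1
position: [0.3395, 0.2684, 0.1964]
ee_rot: [-0.604, -3.083, 0.0]
force: [0.6, 0.5, -0.2]
width: 0.802
gripper_force: 0.0
```

>>> {"method": "arm_command", "body": {
  "dp": [
    [-0.85, -0.988, 0.12],
    [-0.85, -0.988, 0.12],
    [-0.85, -0.988, 0.12],
    [-0.85, -0.988, 0.12],
    [-0.85, -0.988, 0.12],
    [-0.85, -0.988, 0.12],
    [-0.85, -0.988, 0.12],
    [-0.85, -0.988, 0.12],
    [-0.85, -0.988, 0.12],
    [-0.85, -0.988, 0.12]
  ],
  "angular": [
    [0, 0, 0],
    [0, 0, 0],
    [0, 0, 0],
    [0, 0, 0],
    [0, 0, 0],
    [0, 0, 0],
    [0, 0, 0],
    [0, 0, 0],
    [0, 0, 0],
    [0, 0, 0]
  ],
  "claw": [0.8, 0.8, 0.8, 0.8, 0.8, 0.8, 0.8, 0.8, 0.8, 0.8]
}}

```text
clock: 2.1
position: [0.443, -0.0403, 0.1665]
ee_rot: [-0.604, -3.083, -0.0]
force: [-0.4, 0.5, -0.1]
width: 0.801
gripper_force: 0.0
```

>>> {"method": "arm_command", "body": {
  "dp": [
    [-0.85, -0.988, 0.12],
    [-0.85, -0.988, 0.12],
    [-0.85, -0.988, 0.12],
    [-0.85, -0.988, 0.12],
    [-0.85, -0.988, 0.12]
  ],
  "angular": [
    [0, 0, 0],
    [0, 0, 0],
    [0, 0, 0],
    [0, 0, 0],
    [0, 0, 0]
  ],
  "claw": [0.8, 0.8, 0.8, 0.8, 0.8]
}}

```text
clock: 2.6
position: [0.4949, -0.1947, 0.1513]
ee_rot: [-0.604, -3.083, -0.0]
force: [-0.2, -0.1, 0.5]
width: 0.797
gripper_force: 0.0
```

>>> {"method": "arm_command", "body": {
  "dp": [
    [0, 0, 0],
    [0, 0, 0],
    [0, 0, 0],
    [0, 0, 0],
    [0, 0, 0],
    [0, 0, 0],
    [0, 0, 0],
    [0, 0, 0],
    [0, 0, 0],
    [0, 0, 0]
  ],
  "angular": [
    [0, 0, 0.999],
    [0, 0, 0.999],
    [0, 0, 0.999],
    [0, 0, 0.999],
    [0, 0, 0.999],
    [0, 0, 0.999],
    [0, 0, 0.999],
    [0, 0, 0.999],
    [0, 0, 0.999],
    [0, 0, 0.999]
  ],
  "claw": [0.8, 0.8, 0.8, 0.8, 0.8, 0.8, 0.8, 0.8, 0.8, 0.8]
}}

```text
clock: 3.6
position: [0.4946, -0.1933, 0.1515]
ee_rot: [-2.547, -1.838, 0.0]
force: [0.5, -1.0, -0.4]
width: 0.801
gripper_force: 0.0
```

>>> {"method": "arm_command", "body": {
  "dp": [
    [0, 0, 0],
    [0, 0, 0],
    [0, 0, 0],
    [0, 0, 0],
    [0, 0, 0],
    [0, 0, 0],
    [0, 0, 0]
  ],
  "angular": [
    [0, 0, 0.999],
    [0, 0, 0.999],
    [0, 0, 0.999],
    [0, 0, 0.999],
    [0, 0, 0.999],
    [0, 0, 0.93],
    [0, 0, 0]
  ],
  "claw": [0.8, 0.8, 0.8, 0.8, 0.8, 0.8, 0.8]
}}

```text
clock: 4.3
position: [0.4946, -0.1932, 0.1513]
ee_rot: [3.089, 0.571, -0.002]
force: [-0.0, -0.4, -0.3]
width: 0.803
gripper_force: 0.0
```

```bash
python3 - <<'E'
from h import *
go(.495,-.194,.06,-69)
im=arm.get_image('wrist'); save('w1',im); np.savez('w1.npz',**im); print(arm.observe()['joints'],im['K'],im['R'],im['t'])
E
```

```text
dp now [0.01 0.04 3.65] dp after turn [0.   0.04 3.65] ang [-0.     0.008 -0.006] t 4.3 [ 0.4946 -0.1932  0.1513] yaw -69.05
[-0.46805973  0.55426381  1.08592947  1.95041167 -0.58640426  0.99714365
 -0.30579424] [[325.1922621    0.         278.58036198]
 [  0.         325.1922621  211.28906603]
 [  0.           0.           1.        ]] [[ 3.58439058e-01 -9.33552957e-01 -5.65043370e-04]
 [-9.00127494e-01 -3.45765686e-01  2.64984124e-01]
 [-2.47572085e-01 -9.44720486e-02 -9.64252609e-01]] [-0.35778738  0.36385613  0.42048116]
```

View pics/w1.png

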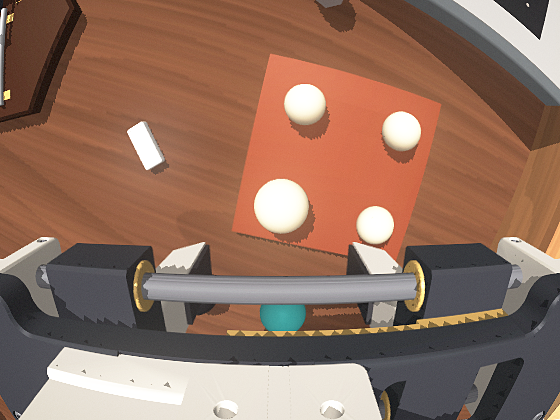

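Wrist view: the large ball is at (281,206), radius about 27 px. The small spheres are at (305,104), (401,131) and (375,224), and the fingers are at the bottom.

```bash
cat >> h.py <<'E'
def fray(im,u,v):
    K,R,t=map(np.array,(im['K'],im['R'],im['t'])); d=np.array([u-K[0,2],v-K[1,2]])/K[0,0]; r=np.hypot(*d)
    return -R.T@t, R.T@np.array([*(d/r*np.sin(r)),np.cos(r)])
def fcast(im,u,v,h):
    o,d=fray(im,u,v); return o+d*(h-o[2])/d[2]
def fball(im,h,box):
    g=cv2.cvtColor(im['frame'],cv2.COLOR_RGB2HSV); m=((g[...,1]<90)&(g[...,2]>130)).astype('uint8'); k=m*0; x0,y0,x1,y1=box; k[y0:y1,x0:x1]=1
    c=max(cv2.findContours(m*k,0,2)[0],key=cv2.contourArea)[:,0]
    D=np.array([fray(im,*p)[1] for p in c.astype(float)]); o=fray(im,*c[0])[0]
    n=np.linalg.lstsq(D,np.ones(len(D)),rcond=None)[0]; n/=np.linalg.norm(n)  # cone axis: D.n const
    return o+n*(h-o[2])/n[2], len(c), (D@n).std()
E
python3 - <<'E'
from h import *
im=dict(np.load('w1.npz')); p=fball(im,.035,(245,170,325,240)); print(p)
go(*p[0][:2],.018,-69)
E
```

```text
(array([ 0.49497486, -0.19547836,  0.035     ]), 81, np.float64(8.817828993139868e-05))
dp now [-0.01  0.09  5.33] dp after turn [-0.02  0.09  5.33] ang [0.001 0.008 0.027] t 4.35 [ 0.4946 -0.1933  0.1513] yaw -68.77
```

>>> {"method": "arm_command", "body": {
  "dp": [
    [0, 0.09, 0.6],
    [0, 0, 0.6],
    [0, 0, 0.6],
    [0, 0, 0.6],
    [0, 0, 0.6],
    [0, 0, 0.6],
    [0, 0, 0.6],
    [0, 0, 0.6],
    [0, 0, 0.5],
    [0, 0, 0]
  ],
  "angular": [
    [0, 0, 0],
    [0, 0, 0],
    [0, 0, 0],
    [0, 0, 0],
    [0, 0, 0],
    [0, 0, 0],
    [0, 0, 0],
    [0, 0, 0],
    [0, 0, 0],
    [0, 0, 0]
  ],
  "claw": [0.8, 0.8, 0.8, 0.8, 0.8, 0.8, 0.8, 0.8, 0.8, 0.8],
  "force": 12
}}

```text
clock: 5.35
position: [0.4947, -0.1952, 0.0176]
ee_rot: [-3.088, -0.574, 0.003]
force: [-0.3, 0.1, -0.1]
width: 0.798
gripper_force: 0.0
```

>>> {"method": "arm_command", "body": {
  "dp": [
    [0, 0, 0],
    [0, 0, 0],
    [0, 0, 0],
    [0, 0, 0],
    [0, 0, 0],
    [0, 0, 0]
  ],
  "angular": [
    [0, 0, 0],
    [0, 0, 0],
    [0, 0, 0],
    [0, 0, 0],
    [0, 0, 0],
    [0, 0, 0]
  ],
  "claw": [0.4, 0.4, 0.4, 0.4, 0.4, 0.4],
  "force": 12
}}

```text
clock: 5.95
position: [0.4959, -0.1956, 0.0195]
ee_rot: [3.089, 0.574, 0.001]
force: [-0.3, 0.1, 3.8]
width: 0.515
gripper_force: 12.0
```

>>> {"method": "arm_command", "body": {
  "dp": [
    [0, 0, -0.2],
    [0, 0, -0.4],
    [0, 0, -0.6],
    [0, 0, -0.8],
    [0, 0, -0.8],
    [0, 0, -0.8],
    [0, 0, -0.8],
    [0, 0, -0.6],
    [0, 0, -0.4],
    [0, 0, 0]
  ],
  "angular": [
    [0, 0, 0],
    [0, 0, 0],
    [0, 0, 0],
    [0, 0, 0],
    [0, 0, 0],
    [0, 0, 0],
    [0, 0, 0],
    [0, 0, 0],
    [0, 0, 0],
    [0, 0, 0]
  ],
  "claw": [0.4, 0.4, 0.4, 0.4, 0.4, 0.4, 0.4, 0.4, 0.4, 0.4]
}}

```text
clock: 6.95
position: [0.4962, -0.1958, 0.1555]
ee_rot: [3.088, 0.574, 0.003]
force: [0.3, 0.4, -1.1]
width: 0.51
gripper_force: 12.0
```

```bash
python3 - <<'E'
from h import *
go(.46,.146,.17,-69)
print(arm.observe()['joints'])
E
```

```text
dp now [  3.56 -13.28  -0.59] dp after turn [  3.55 -13.28  -0.58] ang [ 0.007 -0.012  0.007] t 6.95 [ 0.4962 -0.1958  0.1555] yaw -68.94
[-0.46540609  0.55063861  1.08888418  1.94261062 -0.58283559  1.00411218
 -0.30911954]
```

>>> {"method": "arm_command", "body": {
  "dp": [
    [0.15, -0.4, 0],
    [0.3, -0.8, 0],
    [0.35, -1, 0],
    [0.35, -1, 0],
    [0.35, -1, 0],
    [0.35, -1, 0],
    [0.35, -1, 0],
    [0.35, -1, 0],
    [0.35, -1, 0],
    [0.35, -1, 0]
  ],
  "angular": [
    [0, 0, 0],
    [0, 0, 0],
    [0, 0, 0],
    [0, 0, 0],
    [0, 0, 0],
    [0, 0, 0],
    [0, 0, 0],
    [0, 0, 0],
    [0, 0, 0],
    [0, 0, 0]
  ],
  "claw": [0.4, 0.4, 0.4, 0.4, 0.4, 0.4, 0.4, 0.4, 0.4, 0.4]
}}

```text
clock: 7.95
position: [0.4877, 0.0502, 0.1533]
ee_rot: [-3.088, -0.575, 0.003]
force: [0.2, -0.0, -0.1]
width: 0.515
gripper_force: 12.0
```

>>> {"method": "arm_command", "body": {
  "dp": [
    [0.35, -1, 0],
    [0.35, -1, 0],
    [0.3, -0.8, 0],
    [0.15, -0.6, 0],
    [0, -0.5, 0],
    [0, -0.2, 0],
    [0, 0, 0],
    [0, 0, 0]
  ],
  "angular": [
    [0, 0, 0],
    [0, 0, 0],
    [0, 0, 0],
    [0, 0, 0],
    [0, 0, 0],
    [0, 0, 0],
    [0, 0, 0],
    [0, 0, 0]
  ],
  "claw": [0.4, 0.4, 0.4, 0.4, 0.4, 0.4, 0.4, 0.4]
}}

```text
clock: 8.75
position: [0.4788, 0.1534, 0.1543]
ee_rot: [3.089, 0.572, 0.0]
force: [0.0, -0.8, -0.9]
width: 0.513
gripper_force: 12.0
```

```bash
python3 - <<'E'
from h import *
im=arm.get_image('wrist'); save('w2',im); np.savez('w2.npz',**im)
go(.521,.172,.10,-69); print(arm.observe()['joints'])
E
```

```text
dp now [ 1.84 -0.1   2.18] dp after turn [ 1.84 -0.1   2.18] ang [ 0.001 -0.002 -0.003] t 8.8 [0.4789 0.1533 0.1544] yaw -69.03
[-1.24165866  0.55929814  1.21093147  2.01585923 -0.62763231  1.00766778
 -0.92401341]
```

View pics/w2.png

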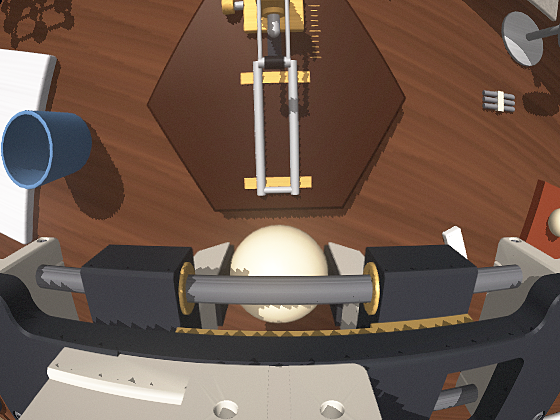

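Wrist view 2: the rails run from (261,185)/(294,185) to (259,68)/(291,68). The tie rod is at (278,191), the black roller at (273,62), and the held ball at (279,272).

```bash
python3 - <<'E'
from h import *
im=dict(np.load('w2.npz')); f=im['frame'].astype(int); g=cv2.cvtColor(im['frame'],cv2.COLOR_RGB2HSV)
m=(g[...,1]<70)&(g[...,2]>95)
L=[];Rr=[]
for v in list(range(92,172,4)):
    a=np.where(m[v,245:277])[0]+245; b=np.where(m[v,278:305])[0]+278
    if len(a)>3: L.append(fcast(im,a.mean(),v,.029)[:2])
    if len(b)>3: Rr.append(fcast(im,b.mean(),v,.029)[:2])
L,Rr=np.array(L),np.array(Rr)
for q in(L,Rr):
    l=cv2.fitLine(q.astype('float32'),cv2.DIST_HUBER,0,.01,.01).ravel(); print(len(q),l,np.degrees(np.arctan2(l[1],l[0])))
c=(L.mean(0)+Rr.mean(0))/2; w=L.mean(0)-Rr.mean(0); print('mid',c,'gap',np.hypot(*w))
t=fcast(im,278,192,.028)[:2]; a=np.radians(21); e=np.array([np.cos(a),np.sin(a)]); n=np.array([-e[1],e[0]])
print('tie',t,'nest o along',t+e*.084,'lateral L,R,tie:',(L@n).mean(),(Rr@n).mean(),t@n)
print('ball',fball(im,.154+.0165,(225,215,335,272)))
print('roller',(fcast(im,273,62,.076)[:2]-t)@e-.084)
E
```

```text
20 [0.9245802  0.38098738 0.53445745 0.19313575] 22.394855
20 [0.9241264  0.38208693 0.53586864 0.16112192] 22.46301
mid [0.53854987 0.17853931] gap 0.030118387402519278
tie [0.48775907 0.15719527] nest o along [0.56617982 0.18729818] lateral L,R,tie: -0.01125901552048645 -0.04137739834783631 -0.028042788599211915
ball (array([0.4788299 , 0.15330442, 0.1705    ]), 66, np.float64(0.00017545001426002858))
roller 0.021738803516674135
```

```bash
python3 - <<'E'
from h import *
go(.5193,.1704,.060,-67.6)
E
```

```text
dp now [ 1.75 -0.06  3.78] dp after turn [ 1.75 -0.02  3.78] ang [ 0.001 -0.002 -0.166] t 8.8 [0.4789 0.1533 0.1544] yaw -69.03
```

>>> {"method": "arm_command", "body": {
  "dp": [
    [0, 0, 0],
    [0.3, 0, 0],
    [0.5, 0, 0],
    [0.5, 0, 0.2],
    [0.3, 0, 0.5],
    [0.15, -0.02, 0.7],
    [0, 0, 0.8],
    [0, 0, 0.8],
    [0, 0, 0.5],
    [0, 0, 0.28]
  ],
  "angular": [
    [0, 0, -0.166],
    [0, 0, 0],
    [0, 0, 0],
    [0, 0, 0],
    [0, 0, 0],
    [0, 0, 0],
    [0, 0, 0],
    [0, 0, 0],
    [0, 0, 0],
    [0, 0, 0]
  ],
  "claw": [0.4, 0.4, 0.4, 0.4, 0.4, 0.4, 0.4, 0.4, 0.4, 0.4]
}}

```text
clock: 9.8
position: [0.5181, 0.171, 0.0578]
ee_rot: [3.081, 0.611, -0.004]
force: [-1.3, -0.7, 0.3]
width: 0.517
gripper_force: 12.0
```

```bash
python3 - <<'E'
from h import *
im=arm.get_image('wrist'); np.savez('w3.npz',**im)
f=im['frame'].astype(int); g=cv2.cvtColor(im['frame'],cv2.COLOR_RGB2HSV)
go(.5193,.1704,.0385,-67.6); o=arm.observe(); print(o['joints'],o['force'])
cv2.imwrite('pics/w3.png',im['frame'][...,::-1])
E
```

```text
dp now [0.04 0.04 0.77] dp after turn [0.03 0.04 0.77] ang [0.001 0.016 0.007] t 9.85 [0.5181 0.1711 0.0577] yaw -67.54
[-1.07386771  0.72579556  1.00592841  1.99605807 -0.80660111  0.88798352
 -0.80097744] [-0.33676274 -0.06032153 -2.21562485]
```

View pics/w3.png

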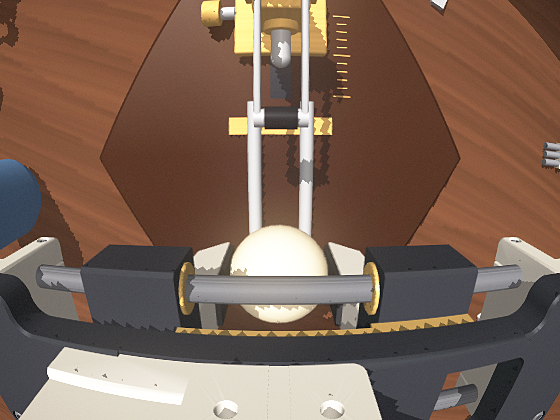

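Wrist view 3: the ball at (279,272) is centred between the rails (columns 255 and 307). The roller is at (283,118) and the pin tip near (282,65).

>>> {"method": "arm_command", "body": {
  "dp": [
    [0.03, 0.04, 0.2],
    [0, 0, 0.25],
    [0, 0, 0.2],
    [0, 0, 0.08],
    [0, 0, 0],
    [0, 0, 0]
  ],
  "angular": [
    [0, 0, 0],
    [0, 0, 0],
    [0, 0, 0],
    [0, 0, 0],
    [0, 0, 0],
    [0, 0, 0]
  ],
  "claw": [0.4, 0.4, 0.4, 0.4, 0.4, 0.4]
}}

```text
clock: 10.45
position: [0.5202, 0.1708, 0.0417]
ee_rot: [-3.081, -0.612, -0.0]
force: [1.1, 0.1, -1.0]
width: 0.514
gripper_force: 12.0
```

```bash
python3 - <<'E'
from h import *
im=dict(np.load('w3.npz')); t=np.array([.5655,.1892]); a=np.radians(22.4); e=np.array([np.cos(a),np.sin(a)])
print('roller',(fcast(im,283,118,.08)[:2]-t)@e,'pin tip',(fcast(im,282,66,.054)[:2]-t)@e)
print(arm.observe()['force'],arm.observe()['position'])
E
```

```text
roller 0.021552299153832305 pin tip 0.048102278200066
[ 1.08352269  0.10758666 -1.02431413] [0.52022108 0.17081914 0.04166191]
```

>>> {"method": "arm_command", "body": {
  "dp": [
    [0, 0, 0.06],
    [0, 0, 0.04],
    [0, 0, 0]
  ],
  "angular": [
    [0, 0, 0],
    [0, 0, 0],
    [0, 0, 0]
  ],
  "claw": [0.4, 0.4, 0.4]
}}

```text
clock: 10.75
position: [0.5201, 0.1708, 0.0389]
ee_rot: [-3.081, -0.612, 0.0]
force: [-0.1, 0.5, -1.0]
width: 0.514
gripper_force: 12.0
```

>>> {"method": "arm_command", "body": {
  "dp": [
    [0, 0, 0.03],
    [0, 0, 0]
  ],
  "angular": [
    [0, 0, 0],
    [0, 0, 0]
  ],
  "claw": [0.4, 0.4]
}}

```text
clock: 10.95
position: [0.5201, 0.1708, 0.0382]
ee_rot: [-3.081, -0.612, 0.0]
force: [-1.0, 0.1, -0.4]
width: 0.513
gripper_force: 12.0
```

>>> {"method": "arm_command", "body": {
  "dp": [
    [0, 0, 0.03],
    [0, 0, 0]
  ],
  "angular": [
    [0, 0, 0],
    [0, 0, 0]
  ],
  "claw": [0.4, 0.4]
}}

```text
clock: 11.15
position: [0.5201, 0.1708, 0.0374]
ee_rot: [-3.081, -0.612, 0.0]
force: [0.6, 0.6, -0.3]
width: 0.512
gripper_force: 12.0
```

>>> {"method": "arm_command", "body": {
  "dp": [
    [0, 0, 0.03],
    [0, 0, 0]
  ],
  "angular": [
    [0, 0, 0],
    [0, 0, 0]
  ],
  "claw": [0.4, 0.4]
}}

```text
clock: 11.35
position: [0.5201, 0.1708, 0.0367]
ee_rot: [-3.081, -0.612, 0.0]
force: [-0.2, -0.3, -0.5]
width: 0.513
gripper_force: 12.0
```

>>> {"method": "arm_command", "body": {
  "dp": [
    [0, 0, 0.03],
    [0, 0, 0]
  ],
  "angular": [
    [0, 0, 0],
    [0, 0, 0]
  ],
  "claw": [0.4, 0.4]
}}

```text
clock: 11.55
position: [0.5203, 0.1709, 0.0361]
ee_rot: [-3.081, -0.612, -0.0]
force: [-0.6, 1.3, 1.7]
width: 0.516
gripper_force: 12.0
```

>>> {"method": "arm_command", "body": {
  "dp": [
    [0, 0, 0],
    [0, 0, 0],
    [0, 0, 0],
    [0, 0, 0],
    [0, 0, 0]
  ],
  "angular": [
    [0, 0, 0],
    [0, 0, 0],
    [0, 0, 0],
    [0, 0, 0],
    [0, 0, 0]
  ],
  "claw": [0.53, 0.55, 0.58, 0.62, 0.65]
}}

```text
clock: 12.05
position: [0.5201, 0.1708, 0.036]
ee_rot: [-3.081, -0.612, -0.0]
force: [0.5, 0.1, 0.4]
width: 0.639
gripper_force: 0.0
```

```bash
python3 - <<'E'
from h import *
im=arm.get_image('wrist'); t=np.array([.5655,.1892]); a=np.radians(22.4); e=np.array([np.cos(a),np.sin(a)]); n=np.array([-e[1],e[0]])
p=fball(im,.052,(225,215,335,272)); print(p,(p[0][:2]-t)@e,(p[0][:2]-t)@n); save('w4',im)
o=arm.observe(); print(o['position'],o['force'],o['width'])
E
```

```text
(array([0.52346362, 0.17207761, 0.052     ]), 66, np.float64(0.0019111012922515115)) -0.04538940178050914 0.00018837771439324594
[0.52013062 0.17080257 0.03598643] [ 0.55006311  0.03718094 -0.44710014] 0.6520419555363206
```

>>> {"method": "arm_command", "body": {
  "dp": [
    [0, 0, -0.15],
    [0, 0, -0.35],
    [0, 0, -0.6],
    [0, 0, -0.7],
    [0, 0, -0.6],
    [0, 0, -0.3],
    [-0.4, 0, 0],
    [-0.7, 0, 0],
    [-0.65, 0, 0],
    [0, 0, 0]
  ],
  "angular": [
    [0, 0, 0],
    [0, 0, 0],
    [0, 0, 0],
    [0, 0, 0],
    [0, 0, 0],
    [0, 0, 0],
    [0, 0, 0],
    [0, 0, 0],
    [0, 0, 0],
    [0, 0, 0]
  ],
  "claw": [0.65, 0.65, 0.65, 0.65, 0.65, 0.65, 0.5, 0.3, 0.0, 0.0]
}}

```text
clock: 13.1
position: [0.4767, 0.1532, 0.1028]
ee_rot: [-3.081, -0.611, 0.005]
force: [-0.0, -0.4, 0.2]
width: 0.349
gripper_force: 0.0
```

```bash
python3 - <<'E'
from h import *
im=arm.get_image('wrist'); t=np.array([.5655,.1892]); a=np.radians(22.4); e=np.array([np.cos(a),np.sin(a)]); n=np.array([-e[1],e[0]])
save('w5',im)
o=arm.observe(); print(o['position'],o['force'],o['width'],(o['position'][:2]-t)@e,(o['position'][:2]-t)@n,o['joints'])
p=fball(im,.052,(200,100,360,265)); print(p,(p[0][:2]-t)@e,(p[0][:2]-t)@n)
E
```

```text
[0.47822054 0.15392669 0.10312752] [ 1.66944848  0.18876706 -1.07973408] 0.3123971158374732 -0.09413549171109044 0.0006478146772423837 [-1.16990515  0.61489374  1.11021881  2.06644998 -0.71377034  0.91118609
 -0.83501744]
(array([0.52067387, 0.17153178, 0.052     ]), 110, np.float64(0.0030894860547695984)) -0.04817666177664611 0.0007468251138151132
```

View pics/w5.png

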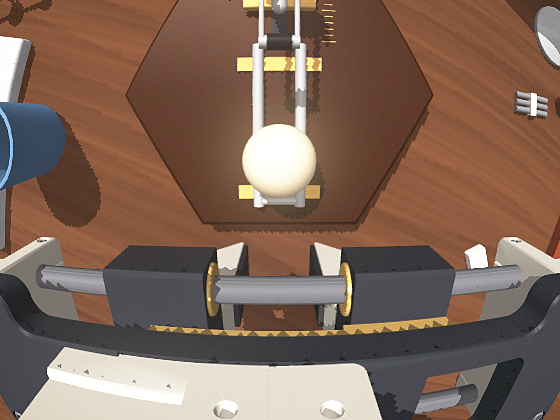

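Wrist view 5: the ball rests on both rails at (279,160), well in front of the roller at (281,42). The fingers are clear behind it and closing.

>>> {"method": "arm_command", "body": {
  "dp": [
    [0, 0, 0],
    [0, 0, 0],
    [0, 0, 0],
    [0, 0, 0.3],
    [0, 0, 0.6],
    [0, 0, 0.6],
    [0, 0, 0.5],
    [0, 0, 0.3],
    [0, 0, 0.1],
    [0, 0, 0]
  ],
  "angular": [
    [0, 0, 0],
    [0, 0, 0],
    [0, 0, 0],
    [0, 0, 0],
    [0, 0, 0],
    [0, 0, 0],
    [0, 0, 0],
    [0, 0, 0],
    [0, 0, 0],
    [0, 0, 0]
  ],
  "claw": [0, 0, 0, 0, 0, 0, 0, 0, 0, 0]
}}

```text
clock: 14.15
position: [0.4796, 0.1538, 0.0432]
ee_rot: [3.081, 0.612, -0.001]
force: [-0.5, 0.3, -0.4]
width: 0.007
gripper_force: 0.0
```

```bash
cat >> h.py <<'E'
def st():
    t=np.array([.5655,.1892]); a=np.radians(22.4); e=np.array([np.cos(a),np.sin(a)]); n=np.array([-e[1],e[0]])
    o=arm.observe(); p=o['position']; print('tool x,y,z in nest',((p[:2]-t)@e*1e3).round(1),((p[:2]-t)@n*1e3).round(1),(p[2]*1e3).round(1),'F',(o['force'][:2]@e).round(2),o['force'].round(2),o['width'].round(3),o['clock'])
E
python3 -c "
from h import *
st()"
```

```text
Traceback (most recent call last):
  File "h.py", line 33, in st
    o=arm.observe(); p=o['position']; print('tool x,y,z in nest',((p[:2]-t)@e*1e3).round(1),((p[:2]-t)@n*1e3).round(1),(p[2]*1e3).round(1),'F',(o['force'][:2]@e).round(2),o['force'].round(2),o['width'].round(3),o['clock'])
                                                                                                                                                                                               ^^^^^^^^^^^^^^^^
AttributeError: 'float' object has no attribute 'round'
```

>>> {"method": "arm_command", "body": {
  "dp": [
    [0.08, 0, 0],
    [0.08, 0, 0],
    [0.08, 0, 0],
    [0.08, 0, 0],
    [0.08, 0, 0],
    [0.1, 0, 0],
    [0.1, 0, 0],
    [0.1, 0, 0],
    [0.1, 0, 0],
    [0.1, 0, 0]
  ],
  "angular": [
    [0, 0, 0],
    [0, 0, 0],
    [0, 0, 0],
    [0, 0, 0],
    [0, 0, 0],
    [0, 0, 0],
    [0, 0, 0],
    [0, 0, 0],
    [0, 0, 0],
    [0, 0, 0]
  ],
  "claw": [0, 0, 0, 0, 0, 0, 0, 0, 0, 0]
}}

```text
clock: 15.15
position: [0.5007, 0.1628, 0.0435]
ee_rot: [-3.081, -0.612, 0.0]
force: [-1.0, -0.0, 0.3]
width: 0.002
gripper_force: 0.0
```

>>> {"method": "arm_command", "body": {
  "dp": [
    [0.1, 0, 0],
    [0.1, 0, 0],
    [0.1, 0, 0],
    [0.1, 0, 0],
    [0.1, 0, 0],
    [0.1, 0, 0],
    [0.1, 0, 0],
    [0.1, 0, 0],
    [0.1, 0, 0],
    [0.05, 0, 0]
  ],
  "angular": [
    [0, 0, 0],
    [0, 0, 0],
    [0, 0, 0],
    [0, 0, 0],
    [0, 0, 0],
    [0, 0, 0],
    [0, 0, 0],
    [0, 0, 0],
    [0, 0, 0],
    [0, 0, 0]
  ],
  "claw": [0, 0, 0, 0, 0, 0, 0, 0, 0, 0]
}}

```text
clock: 16.15
position: [0.5227, 0.1719, 0.0435]
ee_rot: [3.081, 0.613, 0.0]
force: [0.2, 0.8, -0.1]
width: 0.005
gripper_force: 0.0
```

```bash
sed -i "s/o\['width'\].round(3)/o['width']/" h.py; python3 - <<'E'
from h import *
st()
im=arm.get_image('wrist'); save('w6',im)
E
```

```text
tool x,y,z in nest -46.2 0.3 43.5 F 0.51 [ 0.23  0.78 -0.09] 0.005115949009952957 16.15
```

View pics/w6.png

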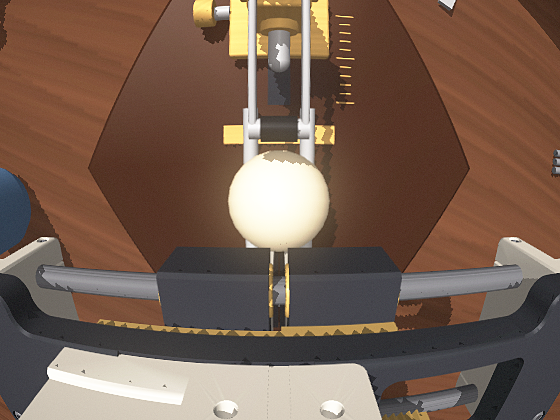

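Wrist view 6: the ball is at (279,200), just short of the roller at (280,128), with the shut fingers behind it and everything centred.

>>> {"method": "arm_command", "body": {
  "dp": [
    [0.08, 0, 0],
    [0.08, 0, 0],
    [0.08, 0, 0],
    [0.08, 0, 0],
    [0.08, 0, 0],
    [0.08, 0, 0],
    [0.08, 0, 0],
    [0.06, 0, 0],
    [0.04, 0, 0],
    [0, 0, 0]
  ],
  "angular": [
    [0, 0, 0],
    [0, 0, 0],
    [0, 0, 0],
    [0, 0, 0],
    [0, 0, 0],
    [0, 0, 0],
    [0, 0, 0],
    [0, 0, 0],
    [0, 0, 0],
    [0, 0, 0]
  ],
  "claw": [0, 0, 0, 0, 0, 0, 0, 0, 0, 0]
}}

```text
clock: 17.2
position: [0.5378, 0.1781, 0.0435]
ee_rot: [3.081, 0.613, 0.0]
force: [-0.3, 0.3, -0.2]
width: 0.005
gripper_force: 0.0
```

>>> {"method": "arm_command", "body": {
  "dp": [
    [0.04, 0, 0],
    [0.04, 0, 0],
    [0.04, 0, 0],
    [0.04, 0, 0],
    [0, 0, 0]
  ],
  "angular": [
    [0, 0, 0],
    [0, 0, 0],
    [0, 0, 0],
    [0, 0, 0],
    [0, 0, 0]
  ],
  "claw": [0, 0, 0, 0, 0]
}}

```text
clock: 17.7
position: [0.5411, 0.1795, 0.0434]
ee_rot: [3.081, 0.612, -0.001]
force: [-0.4, -1.0, 0.1]
width: 0.006
gripper_force: 0.7
```

```bash
python3 -c "
from h import *
st()"
```

```text
tool x,y,z in nest -26.2 0.3 43.4 F -0.79 [-0.44 -0.99  0.11] 0.006480539269361014 17.7
```

>>> {"method": "arm_command", "body": {
  "dp": [
    [0.04, 0, 0],
    [0.04, 0, 0],
    [0.04, 0, 0],
    [0, 0, 0]
  ],
  "angular": [
    [0, 0, 0],
    [0, 0, 0],
    [0, 0, 0],
    [0, 0, 0]
  ],
  "claw": [0, 0, 0, 0]
}}

```text
clock: 18.1
position: [0.544, 0.1806, 0.0434]
ee_rot: [3.081, 0.612, -0.001]
force: [-3.4, -1.4, 1.9]
width: 0.004
gripper_force: 2.1
```

>>> {"method": "arm_command", "body": {
  "dp": [
    [0.04, 0, 0],
    [0.04, 0, 0],
    [0.04, 0, 0],
    [0, 0, 0]
  ],
  "angular": [
    [0, 0, 0],
    [0, 0, 0],
    [0, 0, 0],
    [0, 0, 0]
  ],
  "claw": [0, 0, 0, 0]
}}

```text
clock: 18.5
position: [0.5473, 0.182, 0.0436]
ee_rot: [3.081, 0.613, 0.001]
force: [-3.1, -1.0, 0.6]
width: 0.004
gripper_force: 1.7
```

```bash
python3 -c "
from h import *
st(); print(arm.observe()['joints'])"
```

```text
tool x,y,z in nest -19.6 0.3 43.6 F -3.24 [-3.09 -1.02  0.64] 0.003784338543425741 18.5
[-1.03291793  0.77706847  0.97188548  1.92934006 -0.83098676  0.90114148
 -0.80715091]
```

>>> {"method": "arm_command", "body": {
  "dp": [
    [0.04, 0, 0],
    [0.04, 0, 0],
    [0.04, 0, 0],
    [0, 0, 0]
  ],
  "angular": [
    [0, 0, 0],
    [0, 0, 0],
    [0, 0, 0],
    [0, 0, 0]
  ],
  "claw": [0, 0, 0, 0]
}}

```text
clock: 18.9
position: [0.5501, 0.1832, 0.0435]
ee_rot: [3.081, 0.613, 0.001]
force: [-2.9, -1.4, 0.9]
width: 0.008
gripper_force: 1.6
```

>>> {"method": "arm_command", "body": {
  "dp": [
    [0.04, 0, 0],
    [0.04, 0, 0],
    [0.04, 0, 0],
    [0, 0, 0]
  ],
  "angular": [
    [0, 0, 0],
    [0, 0, 0],
    [0, 0, 0],
    [0, 0, 0]
  ],
  "claw": [0, 0, 0, 0]
}}

```text
clock: 19.3
position: [0.5528, 0.1844, 0.0435]
ee_rot: [-3.081, -0.613, -0.001]
force: [-2.5, -1.5, 0.8]
width: 0.006
gripper_force: 1.3
```

>>> {"method": "arm_command", "body": {
  "dp": [
    [0.04, 0, 0],
    [0.04, 0, 0],
    [0, 0, 0]
  ],
  "angular": [
    [0, 0, 0],
    [0, 0, 0],
    [0, 0, 0]
  ],
  "claw": [0, 0, 0]
}}

```text
clock: 19.6
position: [0.5547, 0.1851, 0.0435]
ee_rot: [-3.081, -0.613, -0.001]
force: [-2.4, -0.7, 1.6]
width: 0.008
gripper_force: 1.1
```

```bash
python3 -c "
from h import *
st(); im=arm.get_image('wrist'); save('w7',im)"
```

```text
tool x,y,z in nest -11.6 0.4 43.5 F -2.52 [-2.44 -0.7   1.59] 0.007985418236883278 19.6
```

View pics/w7.png

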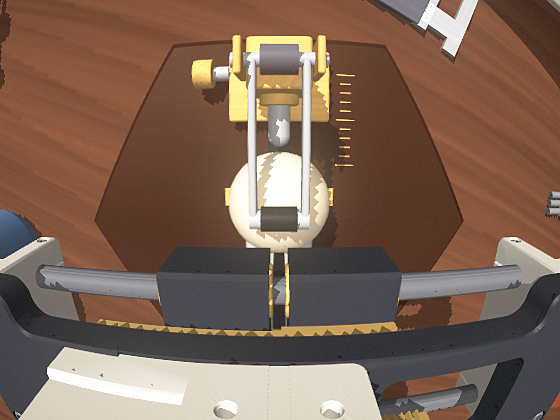

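Wrist view 7: the roller at (279,217) is riding up on the ball at (279,200), and the pin tip at (279,140) almost touches its far side. I'll take fine steps from here.

>>> {"method": "arm_command", "body": {
  "dp": [
    [0.03, 0, 0],
    [0.03, 0, 0],
    [0, 0, 0]
  ],
  "angular": [
    [0, 0, 0],
    [0, 0, 0],
    [0, 0, 0]
  ],
  "claw": [0, 0, 0]
}}

```text
clock: 19.95
position: [0.556, 0.1856, 0.0435]
ee_rot: [3.081, 0.613, 0.001]
force: [-2.2, -1.0, 0.6]
width: 0.007
gripper_force: 1.0
```

>>> {"method": "arm_command", "body": {
  "dp": [
    [0.02, 0, 0],
    [0.02, 0, 0],
    [0, 0, 0]
  ],
  "angular": [
    [0, 0, 0],
    [0, 0, 0],
    [0, 0, 0]
  ],
  "claw": [0, 0, 0]
}}

```text
clock: 20.25
position: [0.5568, 0.186, 0.0435]
ee_rot: [3.081, 0.613, 0.001]
force: [-1.1, -0.5, 1.4]
width: 0.009
gripper_force: 0.9
```

```bash
python3 -c "
from h import *
st()"
```

```text
tool x,y,z in nest -9.2 0.3 43.5 F -1.21 [-1.12 -0.47  1.43] 0.008716115886456008 20.25
```

>>> {"method": "arm_command", "body": {
  "dp": [
    [0.02, 0, 0],
    [0.02, 0, 0],
    [0, 0, 0]
  ],
  "angular": [
    [0, 0, 0],
    [0, 0, 0],
    [0, 0, 0]
  ],
  "claw": [0, 0, 0]
}}

```text
clock: 20.55
position: [0.5571, 0.1861, 0.0434]
ee_rot: [-3.081, -0.612, 0.001]
force: [-4.3, -1.8, 2.0]
width: 0.004
gripper_force: 2.2
```

>>> {"method": "arm_command", "body": {
  "dp": [
    [0.02, 0, 0],
    [0.02, 0, 0],
    [0, 0, 0]
  ],
  "angular": [
    [0, 0, 0],
    [0, 0, 0],
    [0, 0, 0]
  ],
  "claw": [0, 0, 0]
}}

```text
clock: 20.85
position: [0.5574, 0.1862, 0.0432]
ee_rot: [-3.081, -0.612, 0.003]
force: [-5.9, -4.0, 3.2]
width: 0.002
gripper_force: 3.6
```

>>> {"method": "arm_command", "body": {
  "dp": [
    [-0.02, 0, 0],
    [-0.04, 0, 0],
    [-0.06, 0, 0],
    [-0.1, 0, 0],
    [-0.1, 0, 0],
    [-0.2, 0, 0],
    [-0.3, 0, 0],
    [-0.3, 0, 0],
    [0, 0, 0],
    [0, 0, 0]
  ],
  "angular": [
    [0, 0, 0],
    [0, 0, 0],
    [0, 0, 0],
    [0, 0, 0],
    [0, 0, 0],
    [0, 0, 0],
    [0, 0, 0],
    [0, 0, 0],
    [0, 0, 0],
    [0, 0, 0]
  ],
  "claw": [0, 0, 0, 0, 0, 0, 0, 0, 0, 0]
}}

```text
clock: 21.85
position: [0.5325, 0.1761, 0.0436]
ee_rot: [-3.081, -0.612, -0.0]
force: [0.1, -0.6, 0.6]
width: 0.004
gripper_force: 0.0
```

```bash
python3 - <<'E'
from h import *
st(); im=arm.get_image('wrist'); cv2.imwrite('pics/w8.png',cv2.resize(im['frame'][0:260,150:410,::-1],None,fx=2.3,fy=2.3,interpolation=cv2.INTER_CUBIC))
p=fball(im,.052,(210,60,350,240)); t=np.array([.5655,.1892]); a=np.radians(22.4); print(p,(p[0][:2]-t)@[np.cos(a),np.sin(a)])
E
```

```text
tool x,y,z in nest -35.5 0.4 43.6 F -0.12 [ 0.12 -0.59  0.63] 0.0035278051066367833 21.85
(array([0.58641663, 0.19739791, 0.052     ]), 196, np.float64(0.007165443975195389)) 0.02246236665692498
```

View pics/w8.png

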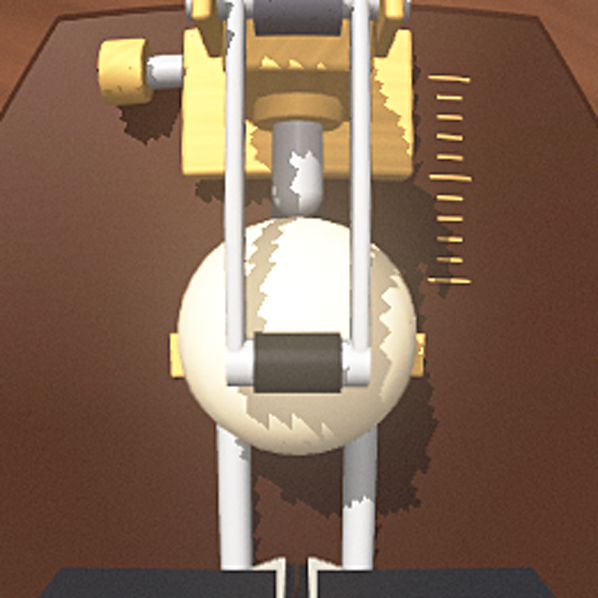

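Wrist crop: the ball stayed under the roller (295,362 in the crop) and its far side meets the pin tip at (297,213). I'll nudge once more to confirm the stop is stiff.

>>> {"method": "arm_command", "body": {
  "dp": [
    [0.2, 0, 0],
    [0.3, 0, 0],
    [0.2, 0, 0],
    [0.15, 0, 0],
    [0.1, 0, 0],
    [0.06, 0, 0],
    [0, 0, 0]
  ],
  "angular": [
    [0, 0, 0],
    [0, 0, 0],
    [0, 0, 0],
    [0, 0, 0],
    [0, 0, 0],
    [0, 0, 0],
    [0, 0, 0]
  ],
  "claw": [0, 0, 0, 0, 0, 0, 0]
}}

```text
clock: 22.6
position: [0.556, 0.1856, 0.0434]
ee_rot: [3.081, 0.612, 0.0]
force: [-0.2, 0.0, -0.9]
width: 0.004
gripper_force: 0.0
```

>>> {"method": "arm_command", "body": {
  "dp": [
    [0.02, 0, 0],
    [0, 0, 0]
  ],
  "angular": [
    [0, 0, 0],
    [0, 0, 0]
  ],
  "claw": [0, 0]
}}

```text
clock: 22.8
position: [0.5563, 0.1858, 0.0435]
ee_rot: [-3.081, -0.612, 0.0]
force: [0.2, 0.4, 0.8]
width: 0.007
gripper_force: 0.0
```

```bash
python3 -c "
from h import *
st()"
```

```text
tool x,y,z in nest -9.8 0.3 43.5 F 0.39 [0.24 0.43 0.83] 0.006822662931289606 22.8
```

>>> {"method": "arm_command", "body": {
  "dp": [
    [0.02, 0, 0],
    [0.02, 0, 0],
    [0, 0, 0]
  ],
  "angular": [
    [0, 0, 0],
    [0, 0, 0],
    [0, 0, 0]
  ],
  "claw": [0, 0, 0]
}}

```text
clock: 23.1
position: [0.5571, 0.1861, 0.0434]
ee_rot: [-3.081, -0.612, 0.001]
force: [-0.8, -0.4, 1.0]
width: 0.004
gripper_force: 0.5
```

>>> {"method": "arm_command", "body": {
  "dp": [
    [0.02, 0, 0],
    [0.01, 0, 0],
    [0, 0, 0]
  ],
  "angular": [
    [0, 0, 0],
    [0, 0, 0],
    [0, 0, 0]
  ],
  "claw": [0, 0, 0]
}}

```text
clock: 23.4
position: [0.5573, 0.1862, 0.0433]
ee_rot: [-3.081, -0.612, 0.002]
force: [-4.6, -2.3, 2.2]
width: 0.005
gripper_force: 2.5
```

>>> {"method": "arm_command", "body": {
  "dp": [
    [-0.02, 0, 0],
    [-0.03, 0, 0],
    [-0.05, 0, 0],
    [-0.1, 0, 0],
    [-0.2, 0, 0],
    [-0.3, 0, 0],
    [-0.3, 0, 0],
    [-0.2, 0, 0],
    [0, 0, 0],
    [0, 0, 0]
  ],
  "angular": [
    [0, 0, 0],
    [0, 0, 0],
    [0, 0, 0],
    [0, 0, 0],
    [0, 0, 0],
    [0, 0, 0],
    [0, 0, 0],
    [0, 0, 0],
    [0, 0, 0],
    [0, 0, 0]
  ],
  "claw": [0, 0, 0, 0, 0, 0, 0, 0, 0, 0]
}}

```text
clock: 24.4
position: [0.5303, 0.1752, 0.0436]
ee_rot: [-3.081, -0.612, -0.001]
force: [0.6, -0.5, 0.4]
width: 0.009
gripper_force: 0.0
```

```bash
python3 -c "
from h import *
st(); print(arm.sign_off())"
```

```text
tool x,y,z in nest -37.9 0.4 43.6 F 0.32 [ 0.57 -0.54  0.36] 0.008641752864368094 24.4
the job is handed in; nothing more can be done
None
```

I laid the large sphere on the rails, let go, and nudged it under the roller until it met a stiff stop (push about 7 N, below the 13 N limit); it stayed there when I backed off, and I handed the job in at 24.4 s (no verdict shown).

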